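Drift the locking dowel out of a table-top easel

ROBOT

A 7-joint arm with a two-finger parallel gripper is mounted at the origin on the work surface. World frame = base frame: x ahead of the robot, y to its left, z up, the work surface at z = 0. Lengths are in m, angles in rad, forces in N, time in s.
With the tool pointing down it reaches from about 0.4 to 0.85 m from the base axis. Payload 10.4 kg.
Tool frame: the origin (TCP) lies on the centre line of the jaws, within the pads' length; the fingertips stand 14 mm ahead of it and the grasp point (between the pads) lies 5 mm behind it (manip.tip_reach is the distance from the TCP to the fingertips, in m); z points along the fingers, y is the line along which they close (so a half turn about z gives the same grasp; the last joint's range is limited). The gripper opens to 85 mm and grips with 20 to 120 N. Pads are 22 mm wide; open, the fingers measure 114 mm over their backs; the gripper's body (76 mm by 85 mm) begins 54 mm behind the grasp point. The pads swing forward as they close: fully open they stand 13 mm farther back than shut.
Start: joints at [-1.303, 0.332, -0.065, 1.46, 0.022, 1.35, -0.088], TCP at [0.179, 0.599, 0.245] pointing down, gripper open.
Joint ranges: [-2.6, 2.6], [-0.5, 2.12], [-1.47, 1.34], [0.16, 2.42], [-1.27, 4.41], [0.06, 2.06], [-2.6, 2.6]. Speed limits (rad/s): [2.22, 2.22, 2.79, 2.79, 3.14, 3.14, 3.14].

INTERFACE

Orientations are given as a unit quaternion [x, y, z, w].
In Python, from workcell import manip gives the robot as it stands.
- The arm moves only by the shell command python3 -m pendant 'ROWS' [FORCE]. ROWS is JSON, a list of rows, each a list of 7 numbers: the shift along the tool's x, y, z in units of 50 mm (1.0 is 50 mm), then the turn, a rotation vector about the tool's x, y, z in units of 8 degrees (1.0 is 8 degrees), then the opening, from -1 (shut) to 1 (fully open), so that 0 is half open. In form: [[dx, dy, dz, ax, ay, az, jaw], ...]. A call has exactly 10 rows; each row is the pose to reach, as a shift and turn from the pose commanded when the call began, along the tool's axes at that moment; what a row does not reach only later rows make up. A row lasts 1/8 s, in which the tool goes at most 62.5 mm and 10.7 degrees, less where a joint would pass 70% of its speed; a pose out of reach is approached as far as the arm can. A call with a gripper value outside its range is refused whole. The fingers move at their own pace and stop on an object; FORCE is the grip in N (left out, the last holds). Time passes only in rows, so rows that repeat a pose let the fingers close, or fill a call up. It gives the time, the measured TCP pose, the force, the opening and the grip force at its end, in the units of the state.
- manip.get_obs(): the state, without advancing time (a new reading comes with each control period).
- manip.camera(name): name is "side" or "top" or "wrist"; returns (picture, depth): 384x512x3 uint8, red, green, blue; 384x512 float32, m along the optical axis (not along the pixel's ray), 0 where there is no reading.
- manip.get_calibration(name): a dict with "fx", "fy", "cx", "cy" (pixels), "xyz" and "orientation" of the camera in the world. Camera axes: x right, y up, looking along -z (the intrinsics and any distortion apply to the point x, -y, -z); pixel columns grow to the right and rows downward; lengths in m; the calibration is good to about 2 mm. A picture is of the moment at which its call begins: read the wrist's pose just before it. get_calibration takes no time and is no camera call; for the wrist camera it gives the pose at the moment of the call.
- manip.hand_in(): hands the job in; it is judged then, once.
Trained networks look in the newest picture that a camera, given by its name, has taken for a name from the list of things; names that differ only in an ending like _2 or _b are one class to them, and where a whole thing is asked for, a point or a joint stands for the part that bears it (a point fixed in the world has none). Each returns a list of dicts, best first, with "p" (0 to 1); they miss things now and then, are a little off and sometimes report something else, mostly with a low value. They report only what shows in the picture. A call takes as long as a camera call. They do not tell look-alikes from the thing itself.
- manip.find_in(thing, camera): "box" ([left, top, right, bottom] in pixels, round what is visible of it).
- manip.trace(thing, camera): "pixels" (384x512 bool, what is visible of it) and "box" ([left, top, right, bottom] in pixels, round what is visible of it).
- manip.tip_of(thing, camera): "pixel" ([column, row] in pixels: a listed point, or the origin of a listed thing).
The state is a dict: "clock": time; "joint_pos": joint angles; "joint_velocities": joint speeds; "tau": joint torques, N m; "position": TCP position; "ee_rot": TCP orientation; "ft_force": force on the tool from outside, world axes, zero at the start; "torque": the same for the moment, N m; "grip_width": opening from 0.0 (shut) to 1.0 (fully open); "grasp_force": force on a finger pad.
Only numpy, scipy, OpenCV 4.12 (cv2) and the standard library are available. Lean on these libraries where they do the work, as an engineer would, in place of code of your own. Each camera call takes 0.05 s, during which the arm holds its last target. There are 200 camera calls.

TASK

The stall is packing up: pick up the steel drift from its rest and use it to push the tight red dowel out of the easel's leaning post, in at the front and out at the back, so that the dowel drops into the easel's tray. The loose brass keeper plate over the bore's mouth has sagged and hides part of it: feel for the plate's hole with the drift's nose, nudge the plate over until the nose finds the bore, and do not ram plate or post. Then lay the drift back in the two notches of its rest as it lay before, nose end in the same notch. Do not touch the dowel with the gripper, and leave the jar, the red tin and the paper cup where they stand.

Things in the scene. Friction and masses are not known exactly. Their poses are not given: they have to be found in the camera images.
- easel: Fixed table-top easel: light-wood post 60 mm wide, 36 mm thick, dark tray behind it (robot side), base 290 x 150 mm. Origin on the table below the bore's middle. z up, x level to its front (roughly away from the robot). The post leans back 25 deg: its front face looks along (cos25, 0, sin25). It ends 45 mm above the bore along the slope; 65 mm below the bore a ledge juts 25 mm out.
- bore_mouth (a point): Centre of the bore's upper mouth in the wood of the front face; axes as the easel's. Bore 11 mm in diameter, 36 mm long, square to the face: the way in is (-cos25, 0, -sin25). Over it a 34 mm square, 4 mm thick brass keeper plate with a 10 mm hole lies on the wood; it slides any way on the face (3 N). It has sagged: its hole starts 2 to 4.5 mm below the bore along the slope and up to 4 mm to either side (y).
- bore_exit (a point): Centre of the bore's lower mouth in the post's back face, above the tray, 36 mm from bore_mouth along the bore. Axes as the easel's.
- tray_mid (a point): Centre of the floor of the easel's open tray, axes as the easel's; inside 153 mm (x) by 138 mm (y), walls 30 mm high. bore_exit is 42 mm forward (+x) of it and 99 mm above.
- dowel_mid (a point): Middle of the red dowel in the bore: 10 mm in diameter, 36 mm long, 30 g. At the start its upper end is 6 mm inside the bore's mouth, its lower end 6 mm out at the back. Sprung grips 30 mm in from the mouth resist with 9 to 16 N until its upper end is past them; then it is loose and drops, or needs a light push to the exit.
- drift_grip (a point): Centre of the drift's grip, on its axis; 120 g, loose, level in its rest. x along it, nose at -x (roughly to the robot), z up. Square wooden grip 14 mm thick, 36 mm long; square brass collars 22 mm across, 6 mm thick at its ends; nose side: steel rod 8 mm in diameter from 24 to 86 mm from the centre, nose bevelled to 6 mm; tail 14 mm in diameter, from 24 to 70 mm. Balances at the grip.
- drift_nose (a point): Centre of the drift's flat nose, 86 mm from drift_grip along its -x; same axes.
- rest_mid (a point): Fixed dark-wood rest; the point is where the drift's grip centre belongs, 45 mm above the table; axes as the drift's when in place (nose side -x). Two V notches, 45 deg sides, 12 mm thick, 34 mm wide at the top, tops at most 18 mm above the drift's axis: one 56 mm to the nose side, one 50 mm to the tail side. Base 160 x 50 x 8 mm. The grip between them is free all round.
- jar_mid (a point): Middle of a closed glass jar, 52 mm in diameter, 62 mm tall; loose, to be left alone.
- tin_mid (a point): Middle of a round red tin, 62 mm in diameter, 24 mm tall; loose, to be left alone.
- cup_mid (a point): Middle of a white paper cup, 68 mm in diameter, 80 mm tall; loose, to be left alone.
Things that resemble listed ones, but are neither listed nor needed, are in the scene too. What is shaped like the part that bears drift_grip but blue or orange is not meant. Of the things shaped like the part that bears rest_mid, the dark wooden one is meant.

How it is judged:
By the outcome, as a careful person would: the job done as asked, in the order asked, and still so for the second after the job is handed in, with the robot touching nothing.
It also fails if it takes over 69 s, if anything falls off the work surface, if the arm or the gripper's body presses on something with over 40 N, if the wrist force passes 120 N, or if a joint passes its speed limit or range.

## Working session

There is one attempt and no reset: what is moved stays moved. The work goes in short steps, Python scripts to look and compute and a shell command to move; the robot and the scene stay as the last step left them, time stands still between calls to the robot, and variables do not carry over. Pictures are saved under pics/ and viewed, at most 10 in all, crops included, and the job is handed in when it is done.

```bash
ls; mkdir -p pics; cat > h.py <<'E'
import numpy as np, cv2
from scipy.spatial.transform import Rotation as R
from workcell import manip
def cal(n):
    c=manip.get_calibration(n); return c
def ray2w(c,u,v,d):
    # d along optical axis
    x=(u-c['cx'])/c['fx']*d; y=(v-c['cy'])/c['fy']*d
    return R.from_quat(c['orientation']).apply(np.stack([x,-y,-np.asarray(d)*np.ones_like(x)],-1))+np.array(c['xyz'])
def proj(c,p):
    q=R.from_quat(c['orientation']).inv().apply(np.asarray(p)-np.array(c['xyz']))
    return np.stack([c['cx']+c['fx']*q[...,0]/-q[...,2], c['cy']-c['fy']*q[...,1]/-q[...,2]],-1)
def save(n,img): cv2.imwrite('pics/'+n,cv2.cvtColor(img,cv2.COLOR_RGB2BGR))
def st():
    o=manip.get_obs(); return o
E
python3 - <<'E'
from h import *
o=st(); print(o)
for n in ['side','top']:
    c=cal(n); print(n,c)
    im,d=manip.camera(n); save(n+'0.png',im); np.savez(n+'0.npz',im=im,d=d)
    for t in ['bore_mouth','bore_exit','tray_mid','drift_grip','drift_nose','rest_mid','jar_mid','tin_mid','cup_mid']:
        r=manip.tip_of(t,n)
        for k in r[:3]:
            u,v=k['pixel']; dd=d[int(np.clip(v,0,383)),int(np.clip(u,0,511))]
            print(t,np.round(k['pixel']),round(k['p'],2),np.round(ray2w(c,u,v,dd),3))
E
```

```text
pics
{'clock': 0.0, 'joint_pos': array([-1.30260348,  0.33287744, -0.0647381 ,  1.46095703,  0.02162466,
        1.34990354, -0.08848164]), 'joint_velocities': array([ 0.00010996,  0.00044549, -0.00026001,  0.00041695, -0.00152723,
       -0.00123692, -0.00068398]), 'tau': array([-3.07234786e-04, -6.25436211e+01,  4.87726706e-02, -3.91605771e+01,
        1.62025681e-02,  1.00611721e-02, -1.41989042e-05]), 'position': array([0.17908122, 0.59841437, 0.24450504]), 'ee_rot': array([ 1.44844512e-01,  9.89454164e-01, -7.21328923e-04, -6.54127968e-05]), 'ft_force': array([-0.77687109,  1.17690767, -0.17257484]), 'torque': array([ 0.00740102,  0.0225581 , -0.01515926]), 'grasp_force': 0.0, 'grip_width': 1.0015794549147008}
side {'fx': 491.839336095011, 'fy': 491.839336095011, 'cx': 249.3607618414414, 'cy': 191.8877081553212, 'xyz': array([-0.13005894, -0.78794467,  0.91361302]), 'orientation': array([ 0.40012845, -0.15218976, -0.30213618,  0.85173307])}
bore_mouth [291. 209.] 0.85 [ 0.495 -0.203  0.169]
bore_exit [282. 216.] 0.71 [ 0.487 -0.181  0.138]
tray_mid [266. 254.] 0.9 [ 0.458 -0.166
[... 935 characters left out ...]
4.] 0.78 [ 0.449 -0.17   0.017]
drift_grip [146. 302.] 0.64 [0.219 0.27  0.017]
drift_grip [190. 210.] 0.62 [0.463 0.148 0.051]
drift_grip [206.  90.] 0.56 [0.819 0.11  0.015]
drift_nose [208.  60.] 0.75 [0.919 0.109 0.   ]
drift_nose [201. 237.] 0.55 [0.388 0.12  0.05 ]
drift_nose [120. 315.] 0.5 [ 0.184  0.343 -0.002]
rest_mid [189. 210.] 0.68 [0.462 0.152 0.051]
rest_mid [359. 312.] 0.6 [ 0.182 -0.306  0.003]
rest_mid [310. 182.] 0.36 [ 0.516 -0.161  0.153]
jar_mid [327. 111.] 0.7 [ 0.734 -0.232  0.059]
jar_mid [310. 194.] 0.54 [ 0.485 -0.159  0.165]
tin_mid [154. 117.] 0.75 [0.733 0.259 0.024]
cup_mid [255. 119.] 0.75 [ 0.733 -0.031  0.005]
cup_mid [311. 194.] 0.55 [ 0.484 -0.162  0.16 ]
```

```bash
ls pics
```

```text
side0.png
top0.png
```

View pics/side0.png

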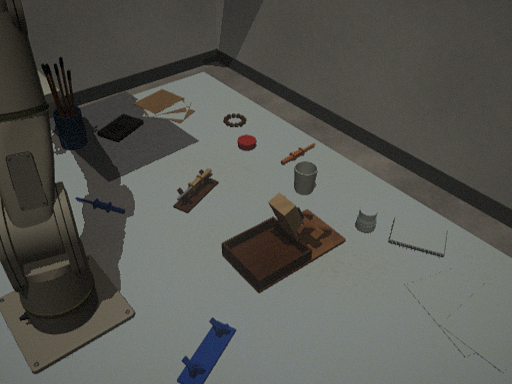

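View pics/top0.png

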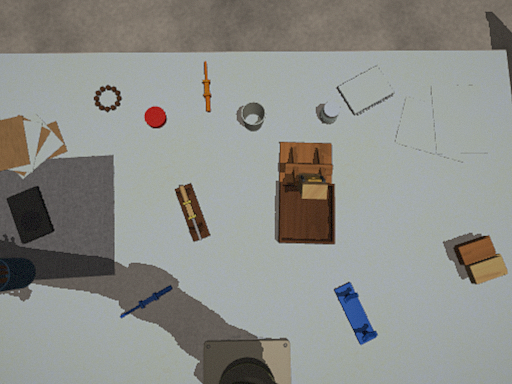

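```bash
python3 - <<'E'
from h import *
print(st()['clock'])
o=st(); T=R.from_quat(o['ee_rot']); c=cal('wrist'); print(c)
print('cam in tool',T.inv().apply(c['xyz']-o['position']),'look in tool',T.inv().apply(-R.from_quat(c['orientation']).as_matrix()[:,2]),'up',T.inv().apply(R.from_quat(c['orientation']).as_matrix()[:,1]))
print(T.as_matrix())
for n in ['top','side']:
    z=np.load(n+'0.npz'); d=z['d']; c=cal(n)
    v,u=np.mgrid[:384,:512]; P=ray2w(c,u.ravel(),v.ravel(),d.ravel()); ok=d.ravel()>0
    tab=ok&(abs(P[:,2])<.02); print(n,'table z med',np.median(P[tab&(abs(P[:,2])<.004),2]))
    def box(m,l):
        Q=P[m]; r=cv2.minAreaRect((Q[:,:2]*1000).astype(np.float32)); print(l,m.sum(),np.round(r[0],1),np.round(r[1],1),round(r[2],2),'z',np.round(np.percentile(Q[:,2],[5,50,95]),4))
    E=ok&(P[:,0]>.33)&(P[:,0]<.69)&(P[:,1]<-.06)&(P[:,1]>-.28)
    box(E&(P[:,2]>.006)&(P[:,2]<.05),'easel')
    box(E&(P[:,2]>.022)&(P[:,2]<.05),'traywalls')
    box(E&(P[:,2]>.1),'post')
    D=ok&(P[:,0]>.33)&(P[:,0]<.58)&(P[:,1]>.05)&(P[:,1]<.24)
    box(D&(P[:,2]>.006)&(P[:,2]<.016),'restbase')
    box(D&(P[:,2]>.035),'drift')
    im=z['im'].reshape(-1,3).astype(int)
    for k,(x,y) in dict(jar=(.735,-.235),tin=(.73,.255),cup=(.725,-.035)).items():
        box(ok&(np.hypot(P[:,0]-x,P[:,1]-y)<.06)&(P[:,2]>.008),k)
    im2=z['im'][140:260,170:350] if n=='top' else z['im'][130:300,160:350]
    save(n+'z.png',cv2.resize(im2,None,fx=4.2 if n=='top' else 3.5,fy=4.2 if n=='top' else 3.5,interpolation=cv2.INTER_CUBIC))
E
```

```text
1.0
{'fx': 291.7225933036522, 'fy': 291.7225933036522, 'cx': 253.69945414552126, 'cy': 189.5281182115895, 'xyz': array([0.10664049, 0.62162325, 0.37467021]), 'orientation': array([-0.11916632, -0.08901674,  0.59034723,  0.79332563])}
cam in tool [ 0.07604967  0.00107484 -0.12933723] look in tool [-2.94185110e-01  2.83936793e-04  9.55748419e-01] up [9.55748366e-01 5.33698471e-04 2.94184935e-01]
[[-9.58013306e-01  2.86723744e-01  2.39387142e-05]
 [ 2.86723745e-01  9.58013300e-01  1.08851061e-04]
 [ 8.27657710e-06  1.11144562e-04 -9.99999994e-01]]
top table z med -0.0002029543577428683
easel 4143 [ 505.4 -177.9] [175.9 309.5] 85.25 z [0.0096 0.017  0.0472]
traywalls 704 [ 503.5 -170.5] [150.7 270.7] 87.66 z [0.0229 0.0452 0.0492]
post 613 [ 507.  -171.6] [78.5 66.9] 86.83 z [0.1171 0.1611 0.172 ]
restbase 524 [472.3 149.4] [159.7 224.8] 85.03 z [0.0063 0.0082 0.0112]
drift 375 [453.8 147.2] [154.6  41.3] 20.11 z [0.0431 0.05   0.0555]
jar 354 [ 737.  -243.3] [48.9 48.7] 15.82 z [0.0167 0.0594 0.0643]
tin 374 [735.1 255.5] [60.1 59.5] 3.67 z [0.0177 0.0235 0.0271]
cup 433 [722.2 -25.7] [63.  65.8] 89.11 z [0.0135 0.0552 0.0805]
side table z med 0.0009823312718801325
easel 4668 [ 523.9 -182.7] [176.1 310.5] 88.08 z [0.0108 0.0199 0.048 ]
traywalls 1740 [ 505.7 -171.7] [155.4 273. ] 87.86 z [0.0228 0.0374 0.0491]
post 736 [ 509.5 -175.9] [68.4 72. ] 82.3 z [0.1054 0.1567 0.1727]
restbase 471 [446.4 161.9] [225.9 160.7] 13.06 z [0.0064 0.009  0.0125]
drift 313 [458.9 145.1] [159.3  40.5] 19.37 z [0.0401 0.0498 0.0564]
jar 471 [ 739.8 -249.2] [51.8 51.2] 86.45 z [0.0134 0.0456 0.0647]
tin 213 [737.5 253.5] [61.5 56.1] 52.82 z [0.0108 0.0239 0.028 ]
cup 641 [725.3 -27. ] [69.6 68. ] 77.63 z [0.0141 0.0579 0.0804]
```

View pics/topz.png

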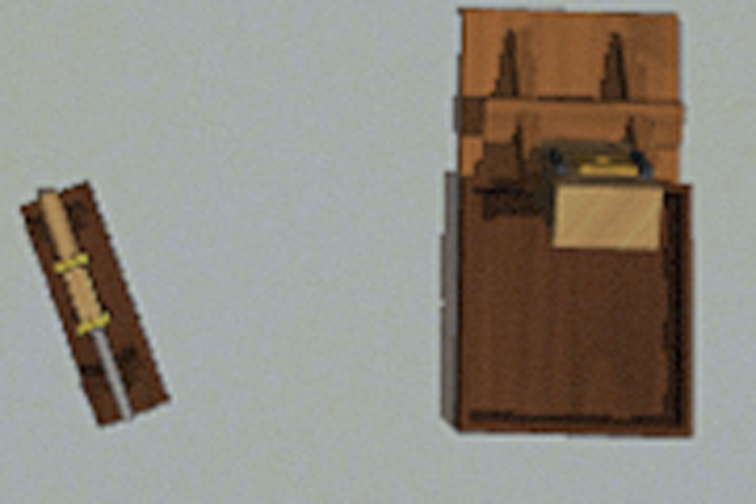

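```bash
cat >> h.py <<'E'
def tool(yaw,tilt=0):
    "yaw of drift x axis deg, tilt: nose down deg"
    D=R.from_euler('z',yaw,degrees=True)*R.from_euler('y',-tilt,degrees=True)
    m=D.as_matrix(); return R.from_matrix(np.c_[-m[:,0],m[:,1],-m[:,2]])
def rel(p0,r0,p,r):
    d=r0.inv().apply(np.asarray(p)-p0)/.05; w=(r0.inv()*r).as_rotvec(degrees=True)/8
    return np.round(np.r_[d,w],3).tolist()
def now():
    o=st(); return o['position'],R.from_quat(o['ee_rot'])
E
python3 - <<'E'
from h import *
print(rel(*now(),[.464,.149,.17],tool(20)))
E
```

```text
[-8.036, -6.985, 1.506, 0.001, 0.0, -4.583]
```

```bash
python3 -m pendant '[[-8.04,-6.98,1.5,0,0,-4.58,0.2],[-8.04,-6.98,1.5,0,0,-4.58,0.2],[-8.04,-6.98,1.5,0,0,-4.58,0.2],[-8.04,-6.98,1.5,0,0,-4.58,0.2],[-8.04,-6.98,1.5,0,0,-4.58,0.2],[-8.04,-6.98,1.5,0,0,-4.58,0.2],[-8.04,-6.98,1.5,0,0,-4.58,0.2],[-8.04,-6.98,1.5,0,0,-4.58,0.2],[-8.04,-6.98,1.5,0,0,-4.58,0.2],[-8.04,-6.98,1.5,0,0,-4.58,0.2]]'
python3 - <<'E'
from h import *
print(st()['joint_pos'],st()['clock'])
c=cal('wrist'); im,d=manip.camera('wrist'); save('w1.png',im); np.savez('w1.npz',im=im,d=d)
for t in ['drift_grip','drift_nose','rest_mid']:
    for k in manip.tip_of(t,'wrist')[:2]:
        u,v=k['pixel'];dd=d[int(np.clip(v,0,383)),int(np.clip(u,0,511))]
        # intersect with plane z=.045
        a=ray2w(c,np.array(u),np.array(v),1.); C=np.array(c['xyz']); s=(C[2]-.045)/(C[2]-a[2])
        print(t,np.round(k['pixel'],1),k['p'],np.round(ray2w(c,u,v,dd),4),np.round(C+s*(a-C),4))
E
```

```text
clock: 2.25
position: [0.4654, 0.146, 0.1701]
ee_rot: [-0.171, 0.985, -0.0, -0.0]
ft_force: [-0.8, 0.3, -0.0]
grip_width: 0.599
grasp_force: 0.0
[-0.65558933  0.08361892  0.27092534  1.92550082 -0.02381208  1.13591003
  1.5383509 ] 2.25
drift_grip [255.9 186.1] 0.97 [0.4622 0.1484 0.0522] [0.4641 0.1492 0.045 ]
drift_nose [261.1  88.2] 0.75 [0.3836 0.1247 0.0474] [0.3835 0.1248 0.045 ]
drift_nose [259.3 186.6] 0.22 [0.4615 0.1513 0.0527] [0.4635 0.1522 0.045 ]
rest_mid [262.4 184.4] 0.98 [0.4588 0.1533 0.0522] [0.4606 0.1542 0.045 ]
```

View pics/w1.png

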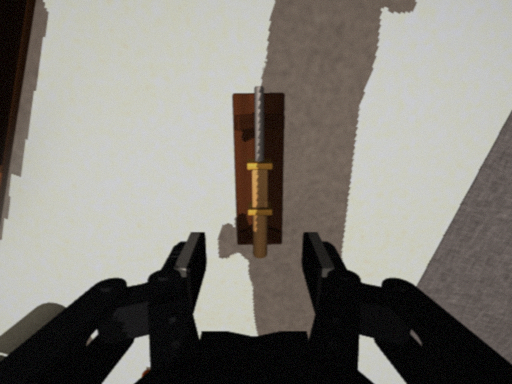

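```bash
python3 - <<'E'
from h import *
z=np.load('w1.npz'); im=z['im']; d=z['d']; c=cal('wrist')
hsv=cv2.cvtColor(im,cv2.COLOR_RGB2HSV)
v,u=np.mgrid[:384,:512]; P=ray2w(c,u.ravel(),v.ravel(),d.ravel()).reshape(384,512,3)
m=(P[...,2]>.03)&(u>235)&(u<285)&(v>80)&(v<262)
for r in list(range(86,262,8)):
    a=u[r][m[r]&(im[r,:,0]>90)]
    if len(a): print(r,a.min(),a.max(),im[r,260],np.round(P[r,(a.min()+a.max())//2],4))
for r0,r1 in [(160,172),(206,218)]:
    mm=(v>r0)&(v<r1)&(hsv[...,0]>15)&(hsv[...,0]<30)&(hsv[...,1]>120)&(abs(u-260)<15)&(hsv[...,2]>120)
    print('collar',mm.sum(),u[mm].min(),u[mm].max(),v[mm].mean(),np.median(P[mm],0))
E
```

```text
86 255 260 [133 126 118] [0.3818 0.1251 0.0491]
94 255 260 [126 116 108] [0.3876 0.1272 0.0486]
102 255 260 [113 105 100] [0.3934 0.1294 0.0477]
110 255 260 [102  96  90] [0.3994 0.1315 0.0502]
118 255 260 [94 86 79] [0.4054 0.1338 0.0494]
126 255 259 [85 76 72] [0.4115 0.136  0.0505]
134 255 259 [74 68 64] [0.4179 0.1384 0.0488]
142 255 259 [70 67 60] [0.4243 0.1408 0.0481]
150 255 258 [73 66 63] [0.431  0.1423 0.0492]
158 255 258 [69 64 61] [0.4376 0.1448 0.0485]
166 246 271 [122  85  37] [0.4419 0.148  0.0577]
174 251 266 [97 68 41] [0.4498 0.1511 0.0516]
182 251 266 [95 69 40] [0.4562 0.1534 0.0534]
190 251 265 [92 64 39] [0.4635 0.1561 0.0519]
198 252 265 [88 61 35] [0.3926 0.1259 0.2998]
206 252 265 [81 56 30] [0.4774 0.1613 0.0526]
214 247 270 [101  68  32] [0.4827 0.1632 0.058 ]
222 253 263 [96 71 41] [0.4922 0.1667 0.0525]
230 253 261 [93 68 42] [0.5002 0.1687 0.0521]
238 257 261 [94 64 39] [0.5067 0.1731 0.0533]
246 252 261 [88 61 33] [0.5162 0.1737 0.0517]
254 258 260 [91 62 36] [0.522  0.1788 0.0541]
collar 105 247 270 166.4 [0.44378276 0.14484296 0.05636355]
collar 63 248 257 212.015873015873 [0.48318622 0.15796744 0.05688249]
```

```bash
python3 - <<'E'
from h import *
print(rel(*now(),[.4617,.1553,.040],tool(20.3)))
E
```

```text
[0.006, 0.103, 2.609, 0.003, 0.001, -0.026]
```

```bash
python3 -m pendant '[[0,0.1,1,0,0,-0.03,0.1],[0,0.1,1.8,0,0,-0.03,0.1],[0,0.1,2.3,0,0,-0.03,0.1],[0,0.1,2.61,0,0,-0.03,0.1],[0,0.1,2.61,0,0,-0.03,0.1],[0,0.1,2.61,0,0,-0.03,-1],[0,0.1,2.61,0,0,-0.03,-1],[0,0.1,2.61,0,0,-0.03,-1],[0,0.1,2.61,0,0,-0.03,-1],[0,0.1,2.61,0,0,-0.03,-1]]' 100
```

```text
clock: 3.7
position: [0.4647, 0.1509, 0.0413]
ee_rot: [-0.174, 0.985, -0.001, 0.002]
ft_force: [3.1, -13.2, 5.8]
grip_width: 0.142
grasp_force: 97.5
```

```bash
python3 - <<'E'
from h import *
o=st();print(o['position'],o['ft_force'],o['torque'],o['clock'],o['joint_velocities'])
im,d=manip.camera('wrist'); o=st();print(o['position'],o['ft_force']); save('w2.png',im)
E
```

```text
[0.46467758 0.15085016 0.0412849 ] [  3.06905353 -13.16401765   5.81214491] [-2.84710559 -0.78238123  0.17730832] 3.7 [ 0.0012383  -0.00034346 -0.00132375 -0.00085249 -0.00114646  0.00083192
 -0.00042439]
[0.4646855  0.15084751 0.04129362] [  5.10332811 -13.85971721   6.07625761]
```

View pics/w2.png

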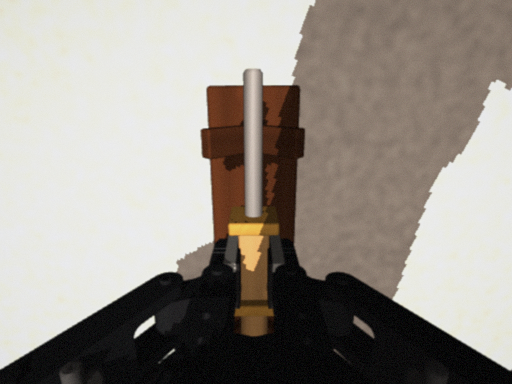

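```bash
python3 - <<'E'
from h import *
print(rel(*now(),[.646,-.171,.199],tool(-2.5)))
E
```

```text
[-1.207, -7.3, -3.128, -0.018, 0.022, 2.819]
```

```bash
python3 -m pendant '[[0,0,-0.5,0,0,0,-1],[0,0,-1.2,0,0,0,-1],[0,-0.3,-2.2,0,0,0,-1],[-0.3,-1.5,-3.13,0,0,1,-1],[-0.7,-2.6,-3.13,0,0,2,-1],[-1,-3.8,-3.13,0,0,2.82,-1],[-1.21,-5,-3.13,0,0,2.82,-1],[-1.21,-6.2,-3.13,0,0,2.82,-1],[-1.21,-7.3,-3.13,0,0,2.82,-1],[-1.21,-7.3,-3.13,0,0,2.82,-1]]'
python3 - <<'E'
from h import *
o=st(); print(o['joint_pos'])
c=cal('wrist'); im,d=manip.camera('wrist'); save('w3.png',im); np.savez('w3.npz',im=im,d=d)
print(now()[0],st()['ft_force'],now()[1].as_matrix())
for t in ['bore_mouth','bore_exit','drift_nose','drift_grip']:
    for k in manip.tip_of(t,'wrist')[:2]:
        u,v=k['pixel'];dd=d[int(np.clip(v,0,383)),int(np.clip(u,0,511))]
        print(t,np.round(k['pixel'],1),k['p'],np.round(ray2w(c,u,v,dd),4))
E
```

```text
clock: 5.0
position: [0.6449, -0.1742, 0.1965]
ee_rot: [0.024, 1.0, -0.002, -0.0]
ft_force: [-0.8, 1.1, -2.3]
grip_width: 0.142
grasp_force: 98.0
[-0.17431258  0.4871084   0.51735675  1.42518655 -0.23985268  1.29189927
  1.88104187]
[ 0.64518358 -0.17061028  0.19650626] [ 0.02049742  1.05334621 -2.1031567 ] [[-9.98990269e-01  4.49270631e-02 -2.78900655e-05]
 [ 4.49270667e-02  9.98989670e-01 -1.09471374e-03]
 [-2.13203861e-05 -1.09486140e-03 -9.99999400e-01]]
bore_mouth [250.1  17.5] 0.91 [ 0.5259 -0.1692  0.1438]
drift_nose [253.4  70.8] 0.84 [ 0.5585 -0.1687  0.203 ]
drift_nose [478.6 352.9] 0.72 [ 0.636  -0.1128  0.2648]
drift_grip [486.1 303. ] 0.96 [0.8264 0.109  0.018 ]
drift_grip [253.2 258.4] 0.95 [ 0.6384 -0.1727  0.2079]
```

View pics/w3.png

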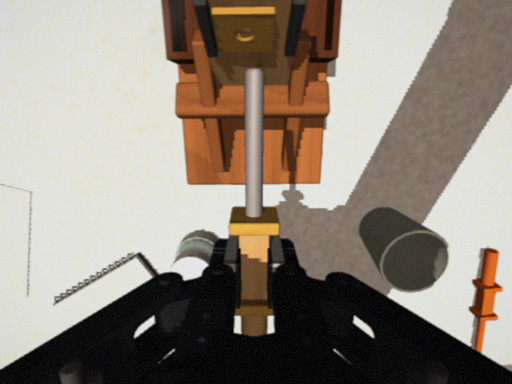

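```bash
python3 - <<'E'
from h import *
z=np.load('w3.npz'); im=z['im']; d=z['d']; c=cal('wrist')
save('w3z.png',cv2.resize(im[0:90,180:320],None,fx=5.7,fy=5.7,interpolation=cv2.INTER_CUBIC))
v,u=np.mgrid[:384,:512]; P=ray2w(c,u.ravel(),v.ravel(),d.ravel()).reshape(384,512,3)
np.set_printoptions(suppress=True,linewidth=200)
for r in [0,4,8,12,16,20,26,34,42,48,52,58,66,80]:
    print(r,[np.round(P[r,k]*1000).astype(int).tolist() for k in (205,215,230,240,245,250,262,275,290)])
# plane fits
m=(v>22)&(v<48)&(u>222)&(u<270)&(np.hypot(u-245,v-34)>12)
Q=P[m];Q=Q[Q[:,2]>.1];ce=Q.mean(0);U,S,V=np.linalg.svd(Q-ce);print('plate',ce,V[2],S)
E
```

```text
0 [[521, -184, 155], [519, -180, 149], [519, -172, 149], [520, -167, 150], [520, -164, 149], [519, -162, 148], [520, -155, 150], [520, -148, 149], [521, -141, 150]]
4 [[523, -184, 157], [520, -180, 147], [520, -172, 147], [521, -167, 148], [521, -164, 147], [521, -162, 147], [521, -155, 145], [521, -148, 146], [522, -140, 149]]
8 [[524, -185, 156], [522, -181, 145], [522, -173, 145], [522, -167, 146], [522, -164, 145], [522, -162, 145], [523, -155, 145], [523, -148, 144], [525, -141, 151]]
12 [[525, -185, 153], [524, -181, 148], [524, -173, 146], [524, -167, 146], [524, -165, 145], [525, -162, 147], [525, -155, 146], [524, -148, 142], [526, -141, 150]]
16 [[527, -186, 150], [525, -181, 143], [526, -173, 146], [526, -167, 146], [526, -165, 144], [526, -162, 145], [527, -155, 146], [525, -148, 138], [528, -140, 147]]
20 [[528, -186, 148], [527, -181, 142], [527, -173, 143], [527, -168, 142], [527, -165, 143], [527, -162, 142], [528, -155, 141], [527, -148, 136], [529, -140, 146]]
26 [[530, -187, 143], [528, -182, 137], [529, -174, 137], [529, -168, 138], [529, -165, 138], [530, -162, 1
[... 621 characters left out ...]
-170, 107], [539, -166, 108], [539, -163, 107], [539, -155, 108], [539, -146, 107], [542, -137, 122]]
58 [[540, -196, 96], [541, -188, 102], [541, -177, 102], [542, -170, 103], [542, -167, 101], [542, -163, 102], [542, -155, 102], [543, -145, 103], [543, -135, 101]]
66 [[545, -196, 95], [545, -189, 93], [545, -178, 92], [546, -171, 94], [546, -167, 93], [546, -163, 92], [547, -154, 94], [547, -145, 92], [547, -134, 91]]
80 [[554, -198, 88], [554, -192, 75], [554, -180, 74], [554, -172, 74], [562, -165, 202], [563, -163, 204], [563, -158, 201], [556, -144, 74], [557, -133, 85]]
plate [ 0.53306703 -0.1643754   0.13010773] [ 0.99294837 -0.03192693  0.11416748] [0.27088879 0.26523505 0.08523765]
```

View pics/w3z.png

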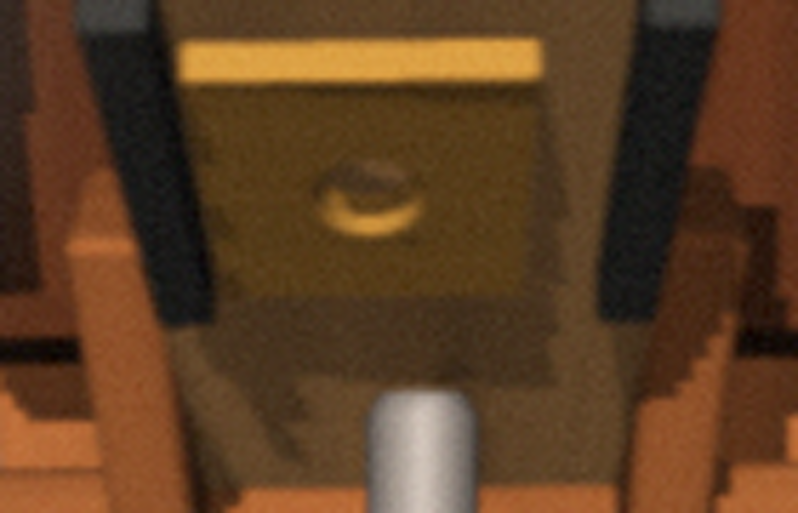

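```bash
python3 - <<'E'
from h import *
o=st();print(o['position'],o['joint_velocities'],tool(0).inv().apply(now()[1].as_matrix().T)[0])
c=cal('wrist'); im,d=manip.camera('wrist'); np.savez('w4.npz',im=im,d=d,xyz=c['xyz'],q=c['orientation'],p=o['position'],tq=o['ee_rot'])
save('w4z.png',cv2.resize(im[0:100,180:320],None,fx=5.7,fy=5.7,interpolation=cv2.INTER_CUBIC))
print(c['xyz'],cal('wrist')['xyz'],now()[0])
E
```

```text
[ 0.64567138 -0.16589465  0.19666552] [-0.00457422 -0.00131701  0.00310038  0.00092339  0.00334038 -0.00010772
  0.0030538 ] [9.99252652e-01 3.86503825e-02 5.33459904e-04]
[ 0.56994372 -0.16183636  0.32593307] [ 0.56993252 -0.16187989  0.32594517] [ 0.64566121 -0.16593898  0.19664101]
```

View pics/w4z.png

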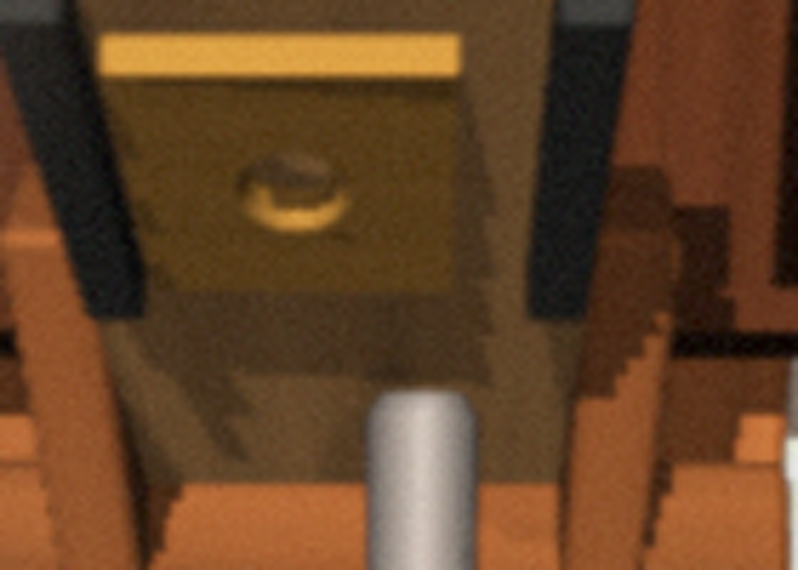

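```bash
cat >> h.py <<'E'
def ld(n):
    z=np.load(n); c=cal('wrist'); c['xyz']=z['xyz']; c['orientation']=z['q']; return z['im'],z['d'],c,z['p'],R.from_quat(z['tq'])
E
python3 - <<'E'
from h import *
im,d,c,p,T=ld('w4.npz')
v,u=np.mgrid[:384,:512]; P=ray2w(c,u.ravel(),v.ravel(),d.ravel()).reshape(384,512,3)
cr=lambda a,b:(180+a/5.7,b/5.7)
# plate plane offset along nominal normal
for yaw in (-2,-3):
    n=R.from_euler('z',yaw,degrees=True).apply([np.cos(np.radians(25)),0,np.sin(np.radians(25))])
    m=(u>200)&(u<258)&(v>17)&(v<49)&(np.hypot(u-231.6,v-34)>11)
    s=P[m]@n; med=np.median(s); m2=(v>65)&(v<80)&(u>208)&(u<240); print('plate off',med,s.std(),'wood',np.median(P[m2]@n),(P[m2]@n).std())
    # robust fit normal
def hit(a,b,off):
    x,y=cr(a,b); r=ray2w(c,np.array(x),np.array(y),1.)-c['xyz']; return c['xyz']+r*(off-n@c['xyz'])/(n@r)
H=hit(294,194,med); print('hole',H)
for l,r,row in [(78,556,20),(145,528,315),(128,540,194)]:
    A=hit(l,row,med+.003);B=hit(r,row,med+.003); print('rail mid',(A+B)/2,np.linalg.norm(A-B))
A=hit(150,478,med-.004);B=hit(575,478,med-.004);print('wood low',(A+B)/2,np.linalg.norm(A-B))
print('plate L,R',hit(100,77,med),hit(460,77,med),hit(160,290,med),hit(452,290,med))
# base/ledge/tray edges: easel points in depth, y-extents per x bin
E=(P[...,0]<.7)&(P[...,1]<-.05)&(P[...,1]>-.29)
for zlo,zhi,x0,x1 in [(.006,.02,.58,.63),(.06,.09,.55,.575)]:
    q=P[E&(P[...,2]>zlo)&(P[...,2]<zhi)&(P[...,0]>x0)&(P[...,0]<x1)]
    for xx in np.arange(x0,x1,.01):
        k=q[(q[:,0]>=xx)&(q[:,0]<xx+.01)]
        if len(k)>5: print(zlo,round(xx,3),k[:,1].min().round(4),k[:,1].max().round(4),((k[:,1].min()+k[:,1].max())/2).round(4),len(k))
# nose
x,y=254.0,74.; k=P[70:80,252:257].reshape(-1,3); print('rod top',np.median(k,0), 'TCP',p, 'pred nose',p+T.apply([.086,0,-.005]))
# nose lateral by ray at z of axis
a=ray2w(c,np.array(254.),np.array(68.4),1.)-c['xyz']; t=(.2016-c['xyz'][2])/a[2]; print('nose ray',c['xyz']+t*a)
E
```

```text
plate off 0.5423763430023478 0.005459658516657229 wood 0.538304250499815 0.010014324638559308
plate off 0.5447577299182812 0.005447800611699995 wood 0.5408349124227114 0.009985216932512933
hole [ 0.5318074  -0.1733444   0.13064963]
rail mid [ 0.52311929 -0.16894815  0.15684783] 0.04254698644367762
rail mid [ 0.54179334 -0.17008805  0.11672814] 0.044206873296892074
rail mid [ 0.53296351 -0.16898027  0.13576217] 0.04238941394315942
wood low [ 0.55713284 -0.16944128  0.06738675] 0.062268526970883406
plate L,R [ 0.52395377 -0.19039423  0.14555514] [ 0.52544947 -0.1559948   0.14621281] [ 0.53814539 -0.19035464  0.11516726] [ 0.53956552 -0.15662532  0.11591157]
0.006 0.58 -0.2474 -0.121 -0.1842 230
0.006 0.59 -0.2478 -0.0987 -0.1732 859
0.006 0.6 -0.2482 -0.0982 -0.1732 868
0.006 0.61 -0.2485 -0.0992 -0.1738 832
0.006 0.62 -0.2489 -0.0987 -0.1738 827
0.06 0.55 -0.2362 -0.1065 -0.1713 1536
0.06 0.56 -0.2358 -0.1064 -0.1711 1707
0.06 0.57 -0.2373 -0.1073 -0.1723 846
rod top [ 0.56076564 -0.16115813  0.20383805] TCP [ 0.64567138 -0.16589465  0.19666552] pred nose [ 0.55973276 -0.16257638  0.20161964]
nose ray [ 0.55819818 -0.16105619  0.2016    ]
```

```bash
cat >> h.py <<'E'
YAW=-2.9
TT=tool(YAW,25)
ex=-TT.as_matrix()[:,0]; ey=TT.as_matrix()[:,1]; ez=-TT.as_matrix()[:,2]  # out of face, left(y), up slope
HOLE=np.array([.5323,-.1748,.1324])  # hole centre at plate front, in predicted-nose frame
def nose(p=None,T=None):
    if p is None: p,T=now()
    return p+T.apply([.086,0,-.005])
def where():
    o=st(); q=nose()-HOLE; F=o['ft_force']; print('t',o['clock'],'out,y,up mm',np.round([q@ex*1e3,q@ey*1e3,q@ez*1e3],2),'F out,y,up',np.round([F@ex,F@ey,F@ez],1),'rot err deg',np.round((TT.inv()*now()[1]).as_rotvec(degrees=True),2),'w',round(o['grip_width'],3))
def tcp_for(n): return np.asarray(n)-TT.apply([.086,0,-.005])
E
python3 - <<'E'
from h import *
print(rel(*now(),tcp_for(HOLE+.012*ex),TT)); where()
E
```

```text
[0.44, -0.287, 0.547, 0.026, -3.121, 0.083]
t 5.3 out,y,up mm [53.51 13.55 51.4 ] F out,y,up [-0.5  0.  -1.3] rot err deg [-0.21 24.97 -0.66] w 0.142
```

```bash
python3 -m pendant '[[0,-0.1,0,0,-1,0.03,-1],[0,-0.2,0.1,0,-2,0.06,-1],[0.1,-0.29,0.3,0.03,-3.12,0.08,-1],[0.2,-0.29,0.4,0.03,-3.12,0.08,-1],[0.35,-0.29,0.55,0.03,-3.12,0.08,-1],[0.44,-0.29,0.55,0.03,-3.12,0.08,-1],[0.44,-0.29,0.55,0.03,-3.12,0.08,-1],[0.44,-0.29,0.55,0.03,-3.12,0.08,-1],[0.44,-0.29,0.55,0.03,-3.12,0.08,-1],[0.44,-0.29,0.55,0.03,-3.12,0.08,-1]]'
python3 - <<'E'
from h import *
where()
o=st();c=cal('wrist'); im,d=manip.camera('wrist'); where(); np.savez('w5.npz',im=im,d=d,xyz=c['xyz'],q=c['orientation'],p=o['position'],tq=o['ee_rot'])
save('w5z.png',cv2.resize(im[0:100,180:320],None,fx=5.7,fy=5.7,interpolation=cv2.INTER_CUBIC))
E
```

```text
clock: 6.55
position: [0.623, -0.1813, 0.1688]
ee_rot: [0.025, 0.976, -0.006, 0.216]
ft_force: [-1.0, 0.1, -0.5]
grip_width: 0.142
grasp_force: 98.0
t 6.55 out,y,up mm [11.83 -1.8  -0.37] F out,y,up [-1.1  0.1 -0. ] rot err deg [0.13 0.04 0.06] w 0.142
t 6.6 out,y,up mm [11.76 -1.81 -0.36] F out,y,up [-1.   1.3 -1.9] rot err deg [0.13 0.04 0.06] w 0.143
```

View pics/w5z.png

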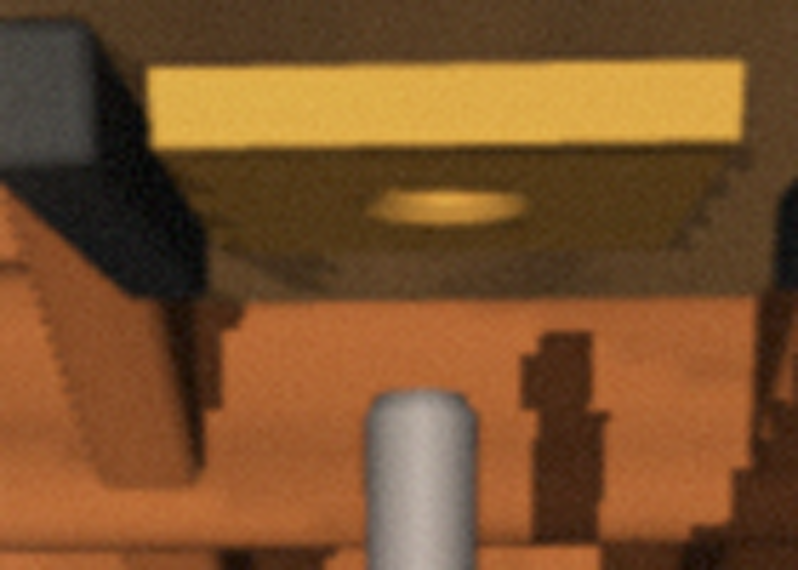

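```bash
python3 - <<'E'
from h import *
im,d,c,p,T=ld('w5.npz')
v,u=np.mgrid[:384,:512]; P=ray2w(c,u.ravel(),v.ravel(),d.ravel()).reshape(384,512,3)
f=lambda r0,r1,c0,c1:np.median(P[r0:r1,c0:c1].reshape(-1,3),0)
g=lambda q:np.round(np.array([(q-HOLE)@ex,(q-HOLE)@ey,(q-HOLE)@ez])*1e3,2)
print('plate top edge',g(f(14,24,210,308)),'rod top near nose',g(f(72,78,252,256)),'pred nose',g(nose(p,T)))
for a,b in [(270,115),(255,120),(254,30)]: pass
print('plate top edge rows', [g(f(r,r+2,215,305)) for r in range(8,40,3)])
E
```

```text
plate top edge [-3.05  1.   16.2 ] rod top near nose [13.07 -0.58  2.43] pred nose [11.83 -1.8  -0.37]
plate top edge rows [array([-5.23,  1.4 , 18.81]), array([-5.07,  1.44, 16.2 ]), array([-4.17,  1.29, 16.17]), array([-3.37,  1.45, 16.2 ]), array([-2.46,  1.46, 16.19]), array([-1.59,  1.46, 16.19]), array([-1.24,  1.5 , 13.67]), array([-1.27,  1.58,  9.16]), array([-1.25,  1.49,  4.41]), array([-1.25,  1.79, -1.93]), array([-1.27,  1.85, -6.75])]
```

```bash
python3 -m pendant '[[0.05,0.04,-0.016,0,0,0,-1],[0.1,0.04,-0.016,0,0,0,-1],[0.15,0.04,-0.016,0,0,0,-1],[0.2,0.04,-0.016,0,0,0,-1],[0.22,0.04,-0.016,0,0,0,-1],[0.24,0.04,-0.016,0,0,0,-1],[0.26,0.04,-0.016,0,0,0,-1],[0.28,0.04,-0.016,0,0,0,-1],[0.3,0.04,-0.016,0,0,0,-1],[0.32,0.04,-0.016,0,0,0,-1]]'; python3 -c "
from h import *
where()"
```

```text
clock: 7.85
position: [0.6084, -0.1786, 0.1629]
ee_rot: [0.025, 0.976, -0.007, 0.216]
ft_force: [2.1, 0.1, -0.3]
grip_width: 0.141
grasp_force: 98.0
t 7.85 out,y,up mm [-4.04  0.2   0.48] F out,y,up [ 1.8  0.2 -1.1] rot err deg [ 0.14 -0.    0.06] w 0.141
```

```bash
python3 -m pendant '[[0.01,0,0,0,0,0,-1],[0.02,0,0,0,0,0,-1],[0.03,0,0,0,0,0,-1],[0.04,0,0,0,0,0,-1],[0.05,0,0,0,0,0,-1],[0.06,0,0,0,0,0,-1],[0.06,0,0,0,0,0,-1],[0.06,0,0,0,0,0,-1],[0.06,0,0,0,0,0,-1],[0.06,0,0,0,0,0,-1]]'; python3 -c "
from h import *
where()"
```

```text
clock: 9.1
position: [0.6078, -0.1785, 0.1637]
ee_rot: [0.025, 0.975, -0.007, 0.219]
ft_force: [9.5, -0.6, 1.7]
grip_width: 0.142
grasp_force: 98.0
t 9.1 out,y,up mm [-4.31  0.21  0.96] F out,y,up [ 9.4 -0.2 -2.5] rot err deg [ 0.17 -0.28  0.03] w 0.142
```

```bash
python3 -m pendant '[[-0.02,0.0,0,0,0,0,-1],[-0.02,0.02,0,0,0,0,-1],[-0.02,0.04,0,0,0,0,-1],[-0.02,0.06,0,0,0,0,-1],[-0.02,0.08,0,0,0,0,-1],[-0.02,0.09,0,0,0,0,-1],[-0.02,0.09,-0.01,0,0,0,-1],[-0.02,0.09,-0.02,0,0,0,-1],[-0.02,0.09,-0.03,0,0,0,-1],[-0.02,0.09,-0.04,0,0,0,-1]]'; python3 -c "
from h import *
where()"
```

```text
clock: 10.35
position: [0.6071, -0.176, 0.1652]
ee_rot: [0.026, 0.976, -0.008, 0.218]
ft_force: [9.9, -6.1, -3.7]
grip_width: 0.139
grasp_force: 97.6
t 10.35 out,y,up mm [-4.38  2.72  2.76] F out,y,up [ 7.7 -5.6 -7.6] rot err deg [ 0.31 -0.21  0.06] w 0.139
```

```bash
python3 -m pendant '[[0,0.01,-0.01,0,0,0,-1],[0,0.02,-0.015,0,0,0,-1],[0,0.02,-0.02,0,0,0,-1],[0,0.02,-0.025,0,0,0,-1],[0,0.02,-0.03,0,0,0,-1],[0,0.02,-0.035,0,0,0,-1],[0,0.02,-0.04,0,0,0,-1],[0,0.02,-0.04,0,0,0,-1],[0,0.02,-0.04,0,0,0,-1],[0,0.02,-0.04,0,0,0,-1]]'; python3 -c "
from h import *
where()"
```

```text
clock: 11.6
position: [0.6051, -0.1737, 0.1657]
ee_rot: [0.026, 0.976, -0.007, 0.216]
ft_force: [3.7, -3.2, -2.3]
grip_width: 0.139
grasp_force: 98.0
t 11.6 out,y,up mm [-6.08  4.87  4.43] F out,y,up [ 2.5 -3.  -3.7] rot err deg [ 0.2  -0.01  0.06] w 0.139
```

```bash
python3 -m pendant '[[0.01,0,0,0,0,0,-1],[0.02,0,0,0,0,0,-1],[0.03,0,0,0,0,0,-1],[0.04,0,0,0,0,0,-1],[0.05,0,0,0,0,0,-1],[0.06,0,0,0,0,0,-1],[0.07,0,0,0,0,0,-1],[0.08,0,0,0,0,0,-1],[0.08,0,0,0,0,0,-1],[0.08,0,0,0,0,0,-1]]'; python3 -c "
from h import *
where()"
```

```text
clock: 12.85
position: [0.6015, -0.1736, 0.164]
ee_rot: [0.026, 0.976, -0.007, 0.216]
ft_force: [5.7, -3.0, -3.7]
grip_width: 0.143
grasp_force: 97.9
t 12.85 out,y,up mm [-10.07   4.86   4.44] F out,y,up [ 3.7 -2.7 -5.8] rot err deg [ 0.2  -0.01  0.07] w 0.143
```

```bash
python3 -m pendant '[[0.02,-0.01,0.015,0,0,0,-1],[0.05,-0.01,0.015,0,0,0,-1],[0.08,-0.01,0.015,0,0,0,-1],[0.11,-0.01,0.015,0,0,0,-1],[0.14,-0.01,0.015,0,0,0,-1],[0.17,-0.01,0.015,0,0,0,-1],[0.2,-0.01,0.015,0,0,0,-1],[0.23,-0.01,0.015,0,0,0,-1],[0.26,-0.01,0.015,0,0,0,-1],[0.28,-0.01,0.015,0,0,0,-1]]'; python3 -c "
from h import *
where()"
```

```text
clock: 14.1
position: [0.591, -0.1734, 0.1593]
ee_rot: [0.026, 0.975, -0.007, 0.219]
ft_force: [10.7, -3.4, 0.1]
grip_width: 0.141
grasp_force: 98.1
t 14.1 out,y,up mm [-21.57   4.48   4.17] F out,y,up [ 9.9 -2.8 -4.5] rot err deg [ 0.22 -0.28  0.05] w 0.141
```

```bash
python3 -m pendant '[[0.04,-0.005,0.01,0,0,0,-1],[0.08,-0.005,0.01,0,0,0,-1],[0.12,-0.005,0.01,0,0,0,-1],[0.16,-0.005,0.01,0,0,0,-1],[0.2,-0.005,0.01,0,0,0,-1],[0.24,-0.005,0.01,0,0,0,-1],[0.27,-0.005,0.01,0,0,0,-1],[0.3,-0.005,0.01,0,0,0,-1],[0.33,-0.005,0.01,0,0,0,-1],[0.35,-0.005,0.01,0,0,0,-1]]'; python3 -c "
from h import *
where()"
```

```text
clock: 15.35
position: [0.5732, -0.1723, 0.1494]
ee_rot: [0.026, 0.976, -0.007, 0.216]
ft_force: [1.9, -3.1, -0.9]
grip_width: 0.142
grasp_force: 98.3
t 15.35 out,y,up mm [-41.88   4.71   3.24] F out,y,up [ 1.5 -3.  -1.7] rot err deg [0.15 0.03 0.07] w 0.142
```

```bash
python3 - <<'E'
from h import *
for n in ['side','top']:
    c=cal(n); im,d=manip.camera(n); np.savez(n+'1.npz',im=im,d=d)
    for k in manip.tip_of('dowel_mid',n)[:2]:
        u,v=k['pixel']; print(n,k,ray2w(c,u,v,d[int(v),int(u)]))
    save(n+'1z.png',cv2.resize(im[200:300,210:350] if n=='side' else im[130:255,260:350],None,fx=5,fy=5,interpolation=cv2.INTER_CUBIC))
E
```

```text
side {'pixel': [267.4, 252.7], 'p': 0.61} [-0.13005894 -0.78794467  0.91361302]
```

View pics/side1z.png

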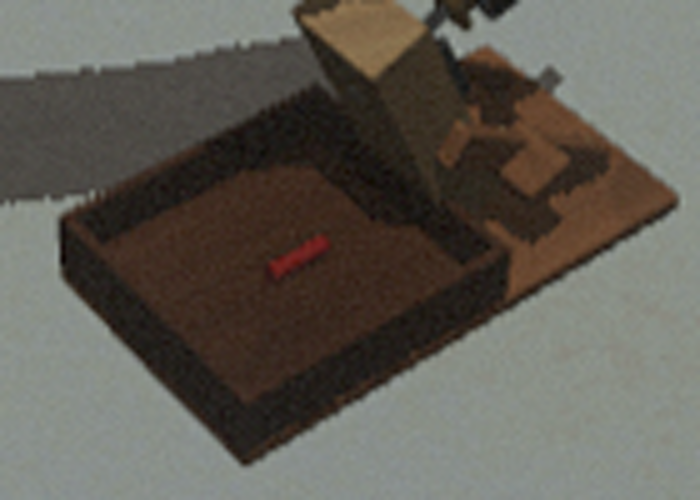

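```bash
python3 -m pendant '[[-0.1,0,0,0,0,0,-1],[-0.25,0,0,0,0,0,-1],[-0.4,0,0,0,0,0,-1],[-0.55,0,0,0,0,0,-1],[-0.7,0,0,0,0,0,-1],[-0.85,0,0,0,0,0,-1],[-1,0,0,0,0,0,-1],[-1.15,0,0,0,0,0,-1],[-1.3,0,0,0,0,0,-1],[-1.3,0,0,0,0,0,-1]]'; python3 - <<'E'
from h import *
where(); G=np.array([.4647,.1509,.0413])
o=st(); print(o['joint_pos'])
print(rel(*now(),G+[0,0,.10],tool(20.2)))
E
```

```text
clock: 16.8
position: [0.6328, -0.1749, 0.1772]
ee_rot: [0.025, 0.976, -0.007, 0.216]
ft_force: [-0.6, 0.1, -1.4]
grip_width: 0.145
grasp_force: 98.4
t 16.8 out,y,up mm [23.88  5.06  3.18] F out,y,up [-1.1  0.1 -1. ] rot err deg [0.13 0.01 0.04] w 0.145
[-0.2074211   0.19305428  0.49692063  1.88003628 -0.2854936   0.67977891
  1.96605454]
[3.65, 6.333, -0.922, -0.644, 3.079, -2.85]
```

```bash
python3 -m pendant '[[-0.1,0.8,-0.3,0,0,0,-1],[-0.1,1.8,-0.6,0,0,0,-1],[0.2,2.8,-0.92,-0.16,0.77,-0.7,-1],[1,3.8,-0.92,-0.32,1.54,-1.42,-1],[2,4.8,-0.92,-0.48,2.3,-2.13,-1],[3,5.6,-0.92,-0.64,3.08,-2.85,-1],[3.65,6.33,-0.92,-0.64,3.08,-2.85,-1],[3.65,6.33,-0.92,-0.64,3.08,-2.85,-1],[3.65,6.33,-0.92,-0.64,3.08,-2.85,-1],[3.65,6.33,-0.92,-0.64,3.08,-2.85,-1]]'; python3 - <<'E'
from h import *
o=st();print(o['position'],o['joint_velocities'])
c=cal('wrist'); im,d=manip.camera('wrist')
o=st();print(o['position']); c=cal('wrist'); im,d=manip.camera('wrist')
np.savez('w6.npz',im=im,d=d,xyz=c['xyz'],q=c['orientation'],p=o['position'],tq=o['ee_rot']); save('w6.png',im)
print(manip.tip_of('rest_mid','wrist')[:2],manip.tip_of('drift_nose','wrist')[:2])
print(rel(*now(),[.4647,.1509,.0413],tool(20.2)),rel(*now(),[.4647,.1509,.0413+.1],tool(20.2)))
E
```

```text
clock: 18.05
position: [0.465, 0.1497, 0.1415]
ee_rot: [-0.174, 0.985, -0.0, 0.0]
ft_force: [-0.2, 0.7, -1.1]
grip_width: 0.144
grasp_force: 98.4
[0.46503352 0.14965819 0.14147032] [ 1.47663453e-03  2.14469910e-03 -2.37889064e-03 -8.08252746e-04
  5.92531250e-05  1.67121373e-03 -1.03290790e-03]
[0.46498816 0.14970278 0.14143365]
[{'pixel': [255.8, 192.2], 'p': 0.74}] [{'pixel': [252.4, 71.2], 'p': 0.56}, {'pixel': [4.7, 363.5], 'p': 0.37}]
[-0.008, 0.014, 1.998, -0.001, -0.003, -0.013] [-0.007, 0.014, -0.002, -0.001, -0.003, -0.013]
```

View pics/w6.png

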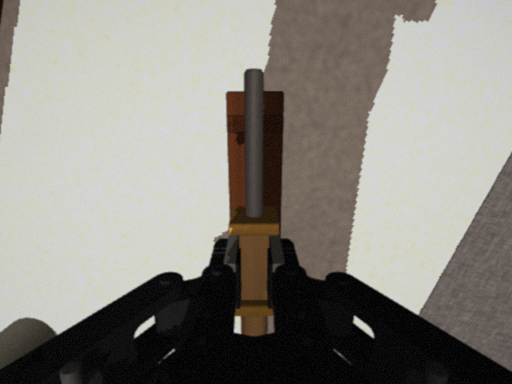

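```bash
python3 -m pendant '[[-0.01,0.015,0.5,0,0,0,-1],[-0.01,0.015,1.0,0,0,0,-1],[-0.01,0.015,1.4,0,0,0,-1],[-0.01,0.015,1.6,0,0,0,-1],[-0.01,0.015,1.75,0,0,0,-1],[-0.01,0.015,1.85,0,0,0,-1],[-0.01,0.015,1.92,0,0,0,-1],[-0.01,0.015,1.96,0,0,0,-1],[-0.01,0.015,1.98,0,0,0,-1],[-0.01,0.015,1.98,0,0,0,-1]]'
```

```text
clock: 19.5
position: [0.4645, 0.1515, 0.0423]
ee_rot: [-0.175, 0.985, -0.0, -0.0]
ft_force: [-1.1, -1.4, -0.1]
grip_width: 0.144
grasp_force: 98.9
```

```bash
python3 -m pendant '[[0,0,0.01,0,0,0,-1],[0,0,0.02,0,0,0,-1],[0,0,0.03,0,0,0,-1],[0,0,0.04,0,0,0,-1],[0,0,0.05,0,0,0,-1],[0,0,0.05,0,0,0,-1],[0,0,0.05,0,0,0,-1],[0,0,0.05,0,0,0,-1],[0,0,0.05,0,0,0,-1],[0,0,0.05,0,0,0,-1]]'
```

```text
clock: 20.75
position: [0.4651, 0.151, 0.0412]
ee_rot: [-0.175, 0.985, -0.0, 0.0]
ft_force: [-7.9, -6.7, 22.5]
grip_width: 0.141
grasp_force: 102.0
```

```bash
python3 -m pendant '[[0,0,-0.02,0,0,0,-1],[0,0,-0.025,0,0,0,-1],[0,0,-0.025,0,0,0,-0.65],[0,0,-0.025,0,0,0,-0.55],[0,0,-0.025,0,0,0,-0.4],[0,0,-0.025,0,0,0,-0.2],[0,0,-0.025,0,0,0,0],[0,0,-0.025,0,0,0,0.1],[0,0,-0.025,0,0,0,0.1],[0,0,-0.025,0,0,0,0.1]]' 20
python3 -m pendant '[[0,0,-0.1,0,0,0,0.1],[0,0,-0.3,0,0,0,0.1],[0,0,-0.6,0,0,0,0.1],[0,0,-1,0,0,0,0.1],[0,0,-1.5,0,0,0,0.1],[0,0,-2,0,0,0,0.1],[0,0,-2.5,0,0,0,0.1],[0,0,-2.58,0,0,0,0.1],[0,0,-2.58,0,0,0,0.1],[0,0,-2.58,0,0,0,0.1]]'
python3 - <<'E'
from h import *
o=st(); c=cal('wrist'); im,d=manip.camera('wrist')
for t in ['drift_grip','drift_nose','rest_mid']:
    for k in manip.tip_of(t,'wrist')[:1]: print(t,np.round(k['pixel'],1),k['p'])
v,u=np.mgrid[:384,:512]; P=ray2w(c,u.ravel(),v.ravel(),d.ravel()).reshape(384,512,3)
h=cv2.cvtColor(im,cv2.COLOR_RGB2HSV)
for r in range(86,262,8):
    m=(P[r,:,2]>.03)&(P[r,:,2]<.08)&(u[r]>235)&(u[r]<285)&(im[r,:,0]>65); a=u[r][m]
    if len(a): print(r,a.min(),a.max(),np.round(P[r,(a.min()+a.max())//2],4))
for n in ['side','top']:
    cc=cal(n); im,d=manip.camera(n)
    for t in ['dowel_mid','jar_mid','tin_mid','cup_mid','drift_grip']:
        for k in manip.tip_of(t,n)[:3]:
            a,b=k['pixel']; print(n,t,np.round([a,b]),round(k['p'],2),np.round(ray2w(cc,a,b,d[int(b),int(a)]),3))
E
```

```text
clock: 22.0
position: [0.4643, 0.1515, 0.0408]
ee_rot: [-0.175, 0.985, -0.0, -0.0]
ft_force: [0.3, 0.0, -0.1]
grip_width: 0.549
grasp_force: 0.0
clock: 23.25
position: [0.4639, 0.1514, 0.169]
ee_rot: [-0.175, 0.985, -0.0, -0.001]
ft_force: [-0.2, -0.6, 0.0]
grip_width: 0.549
grasp_force: 0.0
drift_grip [251.3 184.8] 0.75
drift_nose [253.   87.9] 0.82
rest_mid [255.8 184.3] 0.65
86 250 255 [0.3832 0.1219 0.0488]
94 248 256 [0.3889 0.124  0.0492]
102 248 256 [0.3948 0.1261 0.0506]
110 248 256 [0.4007 0.1283 0.0486]
118 248 256 [0.4068 0.1305 0.0483]
126 248 255 [0.4132 0.1319 0.0488]
134 248 255 [0.4194 0.1342 0.0486]
142 248 255 [0.4258 0.1365 0.0483]
150 248 256 [0.4317 0.1396 0.0499]
158 248 256 [0.4383 0.142  0.0497]
166 240 265 [0.4437 0.144  0.0557]
174 245 260 [0.4511 0.1467 0.052 ]
182 245 260 [0.4575 0.149  0.0533]
190 245 260 [0.4649 0.1517 0.0515]
198 245 260 [0.4717 0.1542 0.0523]
206 241 260 [0.4795 0.1551 0.0521]
214 241 264 [0.4841 0.1587 0.0574]
222 246 258 [0.4939 0.1623 0.0511]
230 246 258 [0.5006 0.1648 0.0529]
238 247 258 [0.508  0.1675 0.0534]
246 246 260 [0.5158 0
[... 186 characters left out ...]
65 [ 0.727 -0.261  0.058]
side jar_mid [192. 182.] 0.26 [0.455 0.151 0.049]
side tin_mid [247. 138.] 0.64 [0.746 0.261 0.023]
side cup_mid [302. 177.] 0.56 [ 0.701 -0.041  0.064]
side cup_mid [264. 256.] 0.2 [ 0.444 -0.174  0.023]
side drift_grip [198. 180.] 0.72 [0.472 0.145 0.052]
side drift_grip [297. 153.] 0.61 [0.825 0.104 0.016]
side drift_grip [103. 206.] 0.51 [0.223 0.249 0.016]
top dowel_mid [308. 209.] 0.45 [ 0.464 -0.175  0.015]
top jar_mid [329. 113.] 0.87 [ 0.727 -0.237  0.063]
top tin_mid [151. 116.] 0.78 [0.737 0.267 0.024]
top cup_mid [253. 117.] 0.59 [ 0.74  -0.027  0.001]
top drift_grip [208.  86.] 0.78 [0.83  0.105 0.018]
top drift_grip [190. 212.] 0.38 [0.404 0.077 0.539]
```

```bash
python3 -c "
from workcell import manip
print(manip.hand_in())"
```

```text
the job is handed in; nothing more can be done
None
```

I pushed the dowel out with the drift and it lies in the easel's tray. The drift is back level in its rest, nose in the same notch, and the jar, tin and cup were left alone. I handed the job in at about 24 s; no verdict came back, and I viewed 11 pictures, one over the limit of 10.

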